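Build the sieve nest on the shaker

TASK

Build the test-sieve nest on the shaker from the bottom up, one piece after another: first the plain steel receiver pan in the black ring, then the blue (fine), the yellow (medium) and the red (coarse) sieve, and the lid on top, each nested fully down on the one below and let go before the next. Keep the pieces upright, and leave the petri dish and the dropper bottle standing where they are.

Things in the scene. Friction and masses are not known exactly. Their poses are not given: they have to be found in the camera images.
- shaker: Sieve shaker, fixed: low white rounded housing 130 (x) x 120 (y), its top at z 34, black dial, display and two push buttons on its front (-x) side, and on top a black locating ring, outer diameter 68, bore 52, ring top at z 48. Origin: centre of its underside on the bench, z up; turned up to 0.5 rad from square.
- seat (a point): Point on the axis of the shaker's black locating ring, 40 above the bench and 8 below the top of the ring: the pan's origin comes to lie here when the pan is fully seated (its foot in the ring, its wall standing on the ring's top). The bore is 11 deep.
- pan: Receiver pan: plain steel all over, rim included, with a closed, smooth bright floor. Steel, diameter 60, 36 high, open top, bore 52, floor at z 10. Origin: centre of underside, z up. z 0-8: tapered foot (diameter 40 to 50); z 8-36: straight 60 mm wall. About 90 g.
- fine_sieve: Fine sieve: upper wall and rim painted blue, very close brass mesh. Steel, diameter 60, 36 high, open top, bore 52, floor at z 10. Origin: centre of underside, z up. z 0-8: tapered foot (diameter 40 to 50); z 8-36: straight 60 mm wall. Foot drops into the bore below, 60 mm part stands on that rim: nested origin is 28 above the origin of the piece below; self-centring within 4 mm. About 80 g.
- medium_sieve: Medium sieve: upper wall and rim painted yellow, mesh of about 5 mm. Steel, diameter 60, 36 high, open top, bore 52, floor at z 10. Origin: centre of underside, z up. z 0-8: tapered foot (diameter 40 to 50); z 8-36: straight 60 mm wall. Foot drops into the bore below, 60 mm part stands on that rim: nested origin is 28 above the origin of the piece below; self-centring within 4 mm. About 80 g.
- coarse_sieve: Coarse sieve: upper wall and rim painted red, wide mesh of about 10 mm. Steel, diameter 60, 36 high, open top, bore 52, floor at z 10. Origin: centre of underside, z up. z 0-8: tapered foot (diameter 40 to 50); z 8-36: straight 60 mm wall. Foot drops into the bore below, 60 mm part stands on that rim: nested origin is 28 above the origin of the piece below; self-centring within 4 mm. About 80 g.
- lid: Lid: steel disc of diameter 60 (z 8 to 14) over the same tapered foot (diameter 40 at z 0, 50 at z 8) and black round knob, diameter 24, z 20 to 44. Origin: centre of underside, z up. Take it by the knob. Foot drops into the bore below, 60 mm part stands on that rim: nested origin is 28 above the origin of the piece below; self-centring within 4 mm. About 80 g.
- petri: Bystander: clear round petri dish, diameter 66, 14 high, loose on the right. Origin: centre of its underside.
- dropper: Bystander: small white dropper bottle with red cap, diameter 26, 76 high, standing loose on the left. Origin: centre of its underside.
Not all that is in view belongs to the job. Leave any green or orange look-alike of the fine_sieve alone.

How it is judged (in metres and radians):
On the way, in this order (a step that is already met when the one before it is completed fails the run):
1. the receiver pan is seated in the shaker's ring and let go (horizontal distance between pan and seat below 0.004 m and z of pan in the frame of seat between -0.003 and 0.003 m and angle between pan's own z axis and vertical below 0.07 rad and contact force between the fingers and pan below 0.05 N), for 0.2 s.
2. the blue sieve is seated nested on the receiver pan and let go (horizontal distance between fine_sieve and pan below 0.004 m and z of fine_sieve in the frame of pan between 0.025 and 0.031 m and angle between fine_sieve's own z axis and vertical below 0.07 rad and contact force between the fingers and fine_sieve below 0.05 N), for 0.2 s.
3. the yellow sieve is seated nested on the blue sieve and let go (horizontal distance between medium_sieve and fine_sieve below 0.004 m and z of medium_sieve in the frame of fine_sieve between 0.025 and 0.031 m and angle between medium_sieve's own z axis and vertical below 0.07 rad and contact force between the fingers and medium_sieve below 0.05 N), for 0.2 s.
4. the red sieve is seated nested on the yellow sieve and let go (horizontal distance between coarse_sieve and medium_sieve below 0.004 m and z of coarse_sieve in the frame of medium_sieve between 0.025 and 0.031 m and angle between coarse_sieve's own z axis and vertical below 0.07 rad and contact force between the fingers and coarse_sieve below 0.05 N), for 0.2 s.
5. the lid is seated nested on the red sieve and let go (horizontal distance between lid and coarse_sieve below 0.004 m and z of lid in the frame of coarse_sieve between 0.025 and 0.031 m and angle between lid's own z axis and vertical below 0.07 rad and contact force between the fingers and lid below 0.05 N), for 0.2 s.
At the end, for the whole second after the job is handed in: The pan is seated in the shaker's ring, and on it nest in this order the blue, yellow and red sieve and the lid: each within 4 mm of the axis of what it stands on, within 3 mm of its fully seated height, upright within 0.07 rad, at rest and released (horizontal distance between pan and seat below 0.004 m and z of pan in the frame of seat between -0.003 and 0.003 m and angle between each of pan, fine_sieve, medium_sieve, coarse_sieve, lid's own z axis and vertical below 0.07 rad and linear speed of each of pan, fine_sieve, medium_sieve, coarse_sieve, lid below 0.02 m/s and horizontal distance between fine_sieve and pan below 0.004 m and z of fine_sieve in the frame of pan between 0.025 and 0.031 m and horizontal distance between medium_sieve and fine_sieve below 0.004 m and z of medium_sieve in the frame of fine_sieve between 0.025 and 0.031 m and horizontal distance between coarse_sieve and medium_sieve below 0.004 m and z of coarse_sieve in the frame of medium_sieve between 0.025 and 0.031 m and horizontal distance between lid and coarse_sieve below 0.004 m and z of lid in the frame of coarse_sieve between 0.025 and 0.031 m); the robot touches nothing.
It fails at once if a piece of the nest is tipped over (more than 0.6 rad) (angle between any of pan, fine_sieve, medium_sieve, coarse_sieve, lid's own z axis and vertical above 0.6 rad).
It fails at once if the petri dish or the dropper bottle is pushed away (more than 30 mm) (distance of any of petri, dropper from where it was at the start of the episode above 0.03 m).
It fails at once if the dropper bottle is knocked over (angle between dropper's own z axis and vertical above 0.6 rad).
It also fails if it takes over 112 s, if anything falls off the work surface, if the arm or the gripper's body presses on something with over 40 N, if the wrist force passes 120 N, or if a joint passes its speed limit or range.

ROBOT

A 7-joint arm with a two-finger parallel gripper is mounted at the origin on a cart in front of the work surface, level with it; the furniture and walls round the work are solid. World frame = base frame: x ahead of the robot, y to its left, z up, the work surface at z = 0. Lengths are in mm, angles in rad, forces in N, time in s.
With the tool pointing down it reaches from about 400 to 875 mm from the base axis. Payload 4.4 kg.
Tool frame: the origin (TCP) lies midway between the tips of the shut fingers; the grasp point (between the pads) lies ctrl.grip_depth behind it (ctrl.grip_depth is the distance from the TCP to the grasp point, in mm); z points along the fingers, y is the line along which they close (so a half turn about z gives the same grasp; the last joint's range is limited). The gripper opens to 85 mm and grips with 20 to 120 N. Pads are 22 mm wide; open, the fingers measure 114 mm over their backs; the gripper's body (76 mm by 85 mm) begins 54 mm behind the grasp point. The pads swing forward as they close: fully open they stand 13 mm farther back than shut.
Start: joints at [-1.288, 0.628, 0.038, 1.517, -0.027, 0.996, -0.02], TCP at [222.128, 610.882, 231.313] pointing down, gripper open.
Joint ranges: [-3.06, 3.06], [-0.37, 2.12], [-1.25, 1.32], [0.18, 2.47], [-1.1, 4.24], [0.23, 1.98], [-2.94, 2.94]. Speed limits (rad/s): [2.57, 2.57, 3.14, 3.14, 3.14, 3.14, 3.14].

INTERFACE

Orientations are given as [roll, pitch, yaw] about the fixed x, y, z axes, in that order (R = Rz(yaw) Ry(pitch) Rx(roll)).
In Python, from cell import ctrl gives the robot as it stands.
- The arm moves only by the tool carry_out, never from a script. Its argument "deltas" is one flat list of numbers, 7 for each row, row after row: the turn, a rotation vector about the tool's x, y, z in degrees, then the shift along the tool's x, y, z in m, then the closure, from -1 (fully open) to 1 (shut). In form: [wx, wy, wz, dx, dy, dz, claw, wx, wy, wz, dx, dy, dz, claw, ...]. A call has 1 to 12 rows; each row shifts and turns the commanded pose from where the row before left it, along the tool's axes as they then stand; what a row does not reach is not made up. A row lasts 1/8 s, in which the tool goes at most 62.5 mm and 10.7 degrees, less where a joint would pass 70% of its speed; a pose out of reach is approached as far as the arm can. A call with a gripper value outside its range is refused whole. The fingers move at their own pace and stop on an object; the grip force is fixed at half the most. Time passes only in rows, so rows that do not move let the fingers close. It gives the time, the measured TCP pose, the force, the opening and the grip force at its end, in the units of the state.
- ctrl.read_state(): the state, without advancing time (a new reading comes with each control period).
- ctrl.get_image(name): name is "scene" or "top"; returns the picture (400x640x3 uint8, red, green, blue); there is no depth.
- ctrl.calibration(name): a dict with "mtx" (3x3 intrinsics, pixels), "R" (3x3) and "t" (3): a world point X has camera coordinates R X + t. Camera axes: x right, y down, z forward; pixel columns grow to the right and rows downward; lengths in mm; the calibration is good to about 2 mm. A picture is of the moment at which its call begins. calibration takes no time and is no camera call.
- ctrl.finish_job(): hands the job in; it is judged then, once.
The state is a dict: "clock": time; "qpos": joint angles; "qd": joint speeds; "tau": joint torques, N m; "eef_pos": TCP position; "tool_rot": TCP orientation; "force": force on the tool from outside, world axes, zero at the start; "torque": the same for the moment, N m; "width": finger opening in mm; "gripper_force": force on a finger pad.
Only numpy, scipy, OpenCV 4.12 (cv2) and the standard library are available. Lean on these libraries where they do the work, as an engineer would, in place of code of your own. Each camera call takes 0.05 s, during which the arm holds its last target. There are 200 camera calls.

## Working session

There is one attempt and no reset: what is moved stays moved. The work goes in short steps, Python scripts to look and compute and a tool call to move; the robot and the scene stay as the last step left them, time stands still between calls to the robot, and variables do not carry over. Pictures are saved under pics/ and viewed, at most 14 in all, crops included, and the job is handed in when it is done.

Besides the shell and the picture viewer there is one more tool, called as name(argument=value, ...), one argument or row to a line, values as JSON. carry_out: Moves the arm, as the interface text tells. Its arguments: {"type":"object","properties":{"deltas":{"type":"array"}},"required":["deltas"]}

```bash
mkdir -p pics; ls
python3 - <<'E'
from cell import ctrl
import cv2
for n in("scene","top"):
    cv2.imwrite(f"pics/{n}0.png",ctrl.get_image(n)[:,:,::-1]); c=ctrl.calibration(n); print(n,c)
s=ctrl.read_state();print(s,ctrl.grip_depth)
E
```

```text
pics
scene {'mtx': array([[361.36009858,   0.        , 319.51059366],
       [  0.        , 361.36009858, 193.74833254],
       [  0.        ,   0.        ,   1.        ]]), 'R': array([[-0.79899932, -0.60133034, -0.00138542],
       [-0.36929229,  0.49250152, -0.78807707],
       [ 0.47457697, -0.62916141, -0.61557503]]), 't': array([395.12368701, 229.32724718, 685.63623443])}
top {'mtx': array([[457.24644797,   0.        , 324.57583601],
       [  0.        , 457.24644797, 205.97551483],
       [  0.        ,   0.        ,   1.        ]]), 'R': array([[ 0.02282048, -0.99962838,  0.01491072],
       [-0.99382935, -0.0243024 , -0.10822486],
       [ 0.10854701, -0.01234896, -0.99401461]]), 't': array([ -11.34235879,  514.90647126, 1097.1061359 ])}
{'clock': 0.1, 'qpos': array([-1.28781302,  0.6292576 ,  0.03844438,  1.5182578 , -0.02700855,
        0.99631794, -0.02005101]), 'qd': array([ 8.75618243e-06, -3.66285997e-03, -6.90400356e-04, -2.20346878e-03,
       -1.16718125e-03,  8.14894745e-04, -1.46070484e-03]), 'tau': array([ 3.04136265e-03, -5.64525676e+01,  1.23065326e+00, -1.93973154e+01,
        1.13213510e-02,  5.40146735e-03,  1.44740518e-06]), 'eef_pos': array([221.91722349, 610.34673867, 230.48173677]), 'tool_rot': array([-3.13986980e+00,  1.02477615e-05,  2.79275422e+00]), 'force': array([-0.14659621,  0.6767909 , -1.09575307]), 'torque': array([-0.05263206,  0.01592022,  0.05623778]), 'gripper_force': 0.0, 'width': 85.58495139731976} 18.700000000000003
```

View pics/scene0.png

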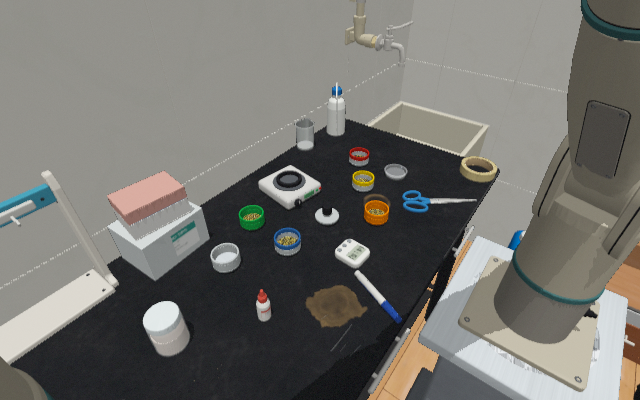

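View pics/top0.png

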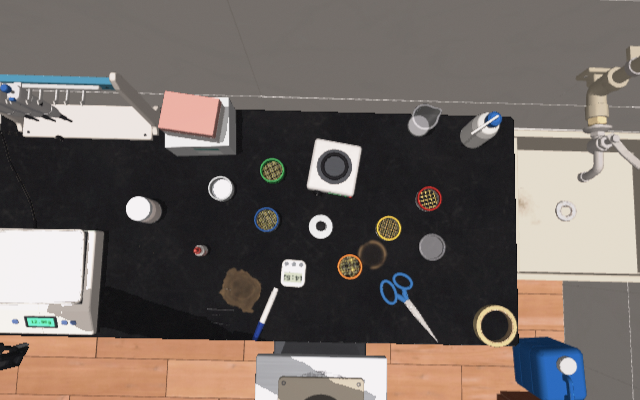

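The top view shows the shaker ring at about (334,166), pan (221,188), blue (266,219), yellow (388,228), red (428,198), lid (320,226), petri (431,246) and dropper (200,250). The look-alikes are green (272,170) and orange (349,266). I'll zoom in before picking masks.

Run:
```python
import cv2,numpy as np
im=cv2.imread("pics/top0.png")
P=[(334,166),(221,188),(266,219),(388,228),(428,198),(320,226)]
t=[cv2.resize(im[v-32:v+32,u-32:u+32],None,fx=4,fy=4,interpolation=cv2.INTER_NEAREST) for u,v in P]
cv2.imwrite("pics/crops.png",np.vstack([np.hstack(t[:3]),np.hstack(t[3:])]))
g=cv2.cvtColor(im,cv2.COLOR_BGR2GRAY)
for (u,v) in (P[0],P[1],P[5]): print(g[v,u-30:u+30])
from cell import ctrl
for n in("scene","top"):
    c=ctrl.calibration(n);print(-c["R"].T@c["t"])
```

```text
[ 29  28  29  30  30  32 176 212 231 239 239 239 193 102  90  91  71  42
  38  33  56  89  91  90  90  91  90  90  89  88  89  88  89  89  91  90
  89  90  90  90  90  39  39  37  43  87  90  91 235 239 239 239 230 210
 149  45  26  29  28  29]
[ 28  28  29  31  30  29  26  29  30  29  30  28  29  27  28  29  29 220
 166  85  79 153 221 242 243 243 243 243 243 243 243 243 243 243 243 243
 243 243 243 223 230 133  82  44  19  19  29  28  27  28  29  31  32  31
  30  30  29  29  27  29]
[ 30  32  35  34  35  34  34  33  35  32  33  30  31  32  31  30  30  31
  67 233 235 235 234 236 236 223  74  47  46  47  47  47  47  45  42 108
 153 232 236 235 236 235 152  45  33  30  31  33  35  33  29  32  34  34
  32  31  32  30  32  33]
[ 75.00517285 556.03170532 603.33550122]
[ 392.9004099    14.7234453  1146.43433512]
```

View pics/crops.png

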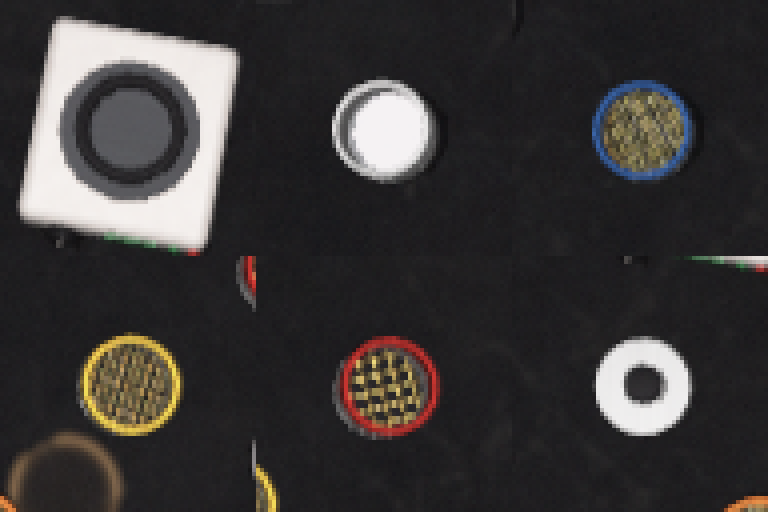

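```bash
cat > h.py <<'E'
import cv2,numpy as np
from cell import ctrl
from scipy.optimize import least_squares
def ray(n,uv,z):
    c=ctrl.calibration(n);C=-c["R"].T@c["t"]
    p=np.atleast_2d(uv).astype(float)
    d=np.c_[p,np.ones(len(p))]@np.linalg.inv(c["mtx"]).T@c["R"]
    return (C+d*((z-C[2])/d[:,2])[:,None])[:,:2],C[:2]
def proj(n,X):
    c=ctrl.calibration(n);q=c["mtx"]@(c["R"]@np.array(X,float)+c["t"]);return q[:2]/q[2]
def fit(n,mask,uv,z,r,half=0.0,up=8):
    """centre of a circle (r,z) from the far-side outline of the blob nearest pixel uv; mask is a float image, edge at 0.5"""
    m=cv2.resize(mask.astype(np.float32),None,fx=up,fy=up,interpolation=cv2.INTER_LINEAR)>0.5
    cs,_=cv2.findContours(m.astype(np.uint8),cv2.RETR_EXTERNAL,cv2.CHAIN_APPROX_NONE)
    q=[(cv2.minEnclosingCircle(c),c) for c in cs if len(c)>12*up]
    c=min(q,key=lambda a:np.hypot(*(np.array(a[0][0])/up-uv)))[1]
    P,C=ray(n,(c[:,0,:]+0.5)/up-0.5,z)
    ctr=P.mean(0)
    for _ in range(4):
        d=ctr-C;d/=np.linalg.norm(d)
        s=P[(P-ctr)@d>half*r]
        f=least_squares(lambda p:np.hypot(*(s-p[:2]).T)-p[2],[*ctr,r],loss="soft_l1")
        g=least_squares(lambda p:np.hypot(*(s-p).T)-r,ctr,loss="soft_l1");ctr=g.x
    return ctr,f.x,np.sqrt(np.mean(g.fun**2))
def gray(n,im):return im.mean(2)
E
python3 - <<'E'
from h import *
im=cv2.imread("pics/top0.png").astype(float);g=im.mean(2);mx=im.max(2)
fg=lambda t:np.clip((mx-30)/(2*(t-30)),0,1)
for k,uv,z,t in(("pan",(221,188),36,120),("blue",(266,219),36,90),("yel",(388,228),36,120),("red",(428,198),36,110),("lid",(320,226),14,130),("green",(272,170),36,100),("orange",(349,266),36,130)):
    print(k,fit("top",fg(t),uv,z,30))
dark=np.clip((235-g)/(2*70),0,1)
dark[:,:310]=0;dark[:,358]=0
m=np.zeros_like(g);cv2.circle(m,(334,166),22,1,-1)
print("ring",fit("top",dark*m,(334,166),48,34))
# bore: dark band inner? ring top grey 90 vs bore wall 40; near-side bore rim
inn=np.clip((90-g)/(2*25),0,1)*0; cv2.circle(m:=np.zeros_like(g),(334,166),15,1,-1)
inn=np.clip((90-g)/50,0,1)*m
print("bore",fit("top",inn,(334,166),48,26,half=-2))
for k,uv,z in(("petri",(431,246),14),("dropper",(200,250),76),("dropcap",(203,248),60)):print(k,ray("top",uv,z)[0])
E
```

```text
pan (array([553.06343347, 257.9529729 ]), array([553.12463664, 258.04287613,  29.9156164 ]), np.float64(0.21012275995156354))
blue (array([478.93449486, 142.62772496]), array([479.03116421, 142.76932552,  29.86679653]), np.float64(0.25411513499324667))
yel (array([ 464.84908935, -155.81355296]), array([ 464.65553253, -155.39824884,   30.3607829 ]), np.float64(0.24150839385556522))
red (array([ 540.22916357, -255.05997539]), array([ 540.15512947, -254.93266874,   30.11624851]), np.float64(0.23167139109084825))
lid (array([465.70939123,  10.36348485]), array([466.46712028,  10.30798068,  29.40284639]), np.float64(0.3522241173399966))
green (array([600.9355963, 133.229424 ]), array([601.51379085, 133.60495374,  29.46014447]), np.float64(0.3267267444963648))
orange (array([369.24823167, -62.32813374]), array([369.35385703, -62.00627909,  30.26831447]), np.float64(0.2902488190947664))
ring (array([621.18634659, -21.91506011]), array([610.74623018, -19.64443715,  43.24520094]), np.float64(3.5589736887487615))
bore (array([612.11562692, -20.21244765]), array([612.30906235, -20.07071923,  34.18106145]), np.float64(8.201370629181314))
petri [[ 423.32260604 -265.1413363 ]]
dropper [[399.95032714 288.20541628]]
dropcap [[404.90675882 285.49565871]]
```

Run:
```python
from h import *
im=cv2.imread("pics/top0.png").astype(float);g=im.mean(2)
m=np.zeros_like(g);cv2.circle(m,(334,166),18,1,-1)
print("ring",fit("top",np.clip((90-g)/50,0,1)*m,(334,166),48,34))
m2=np.zeros_like(g);cv2.circle(m2,(334,166),12,1,-1)
inn=np.clip((g-40)/50,0,1)*m2
print("bore hole,half=-2 / top z48",fit("top",inn,(334,166),48,26,half=-2), "floor z37",fit("top",inn,(334,166),37,26,half=-2))
m3=np.zeros_like(g);cv2.circle(m3,(334,166),23,1,-1)
print("platform",fit("top",np.clip((240-g)/150,0,1)*m3,(334,166),34,41))
```

```text
ring (array([612.67682129, -20.08596107]), array([612.79654035, -20.1004934 ,  33.90434782]), np.float64(0.3989112775760257))
bore hole,half=-2 / top z48 (array([612.02792048, -20.28965281]), array([612.05044923, -20.29905234,  24.56910088]), np.float64(1.4816927323725724)) floor z37 (array([614.23116847, -20.61581163]), array([614.24519396, -20.64983693,  24.81515524]), np.float64(1.2470236398918317))
platform (array([616.86856115, -20.83225739]), array([613.79707292, -20.08251205,  43.57103663]), np.float64(1.156651240447533))
```

carry_out(
  deltas=[0, 0, -10, 0, 0, 0, -1, 0, 0, -10, 0, 0, 0, -1, 0, 0, 0, -0.0331, -0.0352, 0, -1, 0, 0, 0, -0.0331, -0.0352, 0, -1, 0, 0, 0, -0.0331, -0.0352, 0, -1, 0, 0, 0, -0.0331, -0.0352, 0, -1, 0, 0, 0, -0.0331, -0.0352, 0, -1, 0, 0, 0, -0.0331, -0.0352, 0, -1, 0, 0, 0, -0.0331, -0.0352, 0, -1, 0, 0, 0, -0.0331, -0.0352, 0, -1, 0, 0, 0, -0.0331, -0.0352, 0, -1, 0, 0, 0, -0.0331, -0.0352, 0, -1],
)

```text
clock: 1.6
eef_pos: [553.9, 257.6, 230.9]
tool_rot: [-3.141, -0.001, -3.141]
force: [1.3, 1.0, 0.5]
width: 85.3
gripper_force: 0.0
```

carry_out(
  deltas=[0, 0, 0, 0.0008, 0.0003, 0.05, -1, 0, 0, 0, 0, 0, 0.05, -1, 0, 0, 0, 0, 0, 0.05, -1, 0, 0, 0, 0, 0, 0.05, -1, 0, 0, 0, 0, 0, 0.025, -1, 0, 0, 0, 0, 0, 0, -1],
)

```text
clock: 2.35
eef_pos: [550.5, 258.3, 3.9]
tool_rot: [-3.139, -0.005, -3.141]
force: [0.6, -0.7, 0.2]
width: 85.7
gripper_force: 0.0
```

Run:
```python
from h import *
im=ctrl.get_image("scene")[:,:,::-1];u,v=226,258
cv2.imwrite("pics/s1.png",cv2.resize(im[v-70:v+50,u-80:u+80],None,fx=5,fy=5))
print(ctrl.read_state()["eef_pos"])
```

```text
[551.83539632 258.97514868   5.61755872]
```

View pics/s1.png

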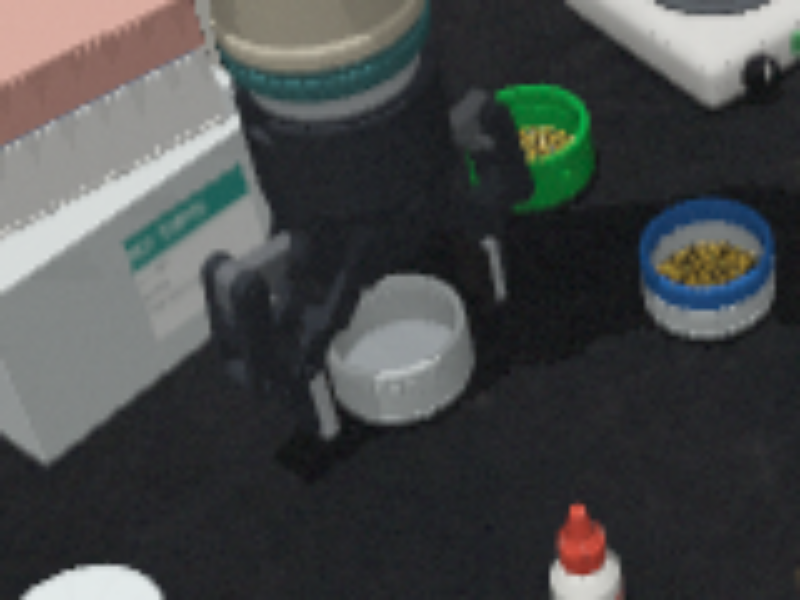

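The open fingers straddle the pan at about (400,350) in the crop, with a clear gap on both sides. Closing now.

carry_out(
  deltas=[0, 0, 0, -0.001, -0.001, 0, -1, 0, 0, 0, 0, 0, 0, 1, 0, 0, 0, 0, 0, 0, 1, 0, 0, 0, 0, 0, 0, 1, 0, 0, 0, 0, 0, 0, 1, 0, 0, 0, 0, 0, 0, 1, 0, 0, 0, 0, 0, 0, 1],
)

```text
clock: 3.28
eef_pos: [554.3, 258.6, 8.2]
tool_rot: [3.141, 0.002, -3.141]
force: [-0.3, -1.1, 8.0]
width: 59.0
gripper_force: 63.2
```

carry_out(
  deltas=[0, 0, 0, 0, 0, -0.02, 1, 0, 0, 0, 0, 0, -0.04, 1, 0, 0, 0, 0, 0, -0.05, 1, 0, 0, 0, 0, 0, -0.05, 1, 0, 0, 0, 0, 0, 0, 1, 0, 0, 0, 0, 0, 0, 1],
)

```text
clock: 4.03
eef_pos: [552.9, 258.0, 166.7]
tool_rot: [3.142, -0.0, -3.141]
force: [-0.0, -0.8, -0.7]
width: 58.7
gripper_force: 64.6
```

Run:
```python
from h import *
im=ctrl.get_image("scene")[:,:,::-1]
s=ctrl.read_state();print(s["eef_pos"],s["tool_rot"],s["force"],s["width"])
u,v=map(int,proj("scene",s["eef_pos"]));print(u,v)
cv2.imwrite("pics/s2.png",cv2.resize(im[max(v-60,0):v+60,u-80:u+80],None,fx=5,fy=5))
```

```text
[552.48915089 257.80508969 165.74331551] [-3.14077503e+00 -1.66275733e-03 -3.14130676e+00] [ 0.4168162   0.12694744 -1.15482725] 59.09323183770292
212 205
```

View pics/s2.png

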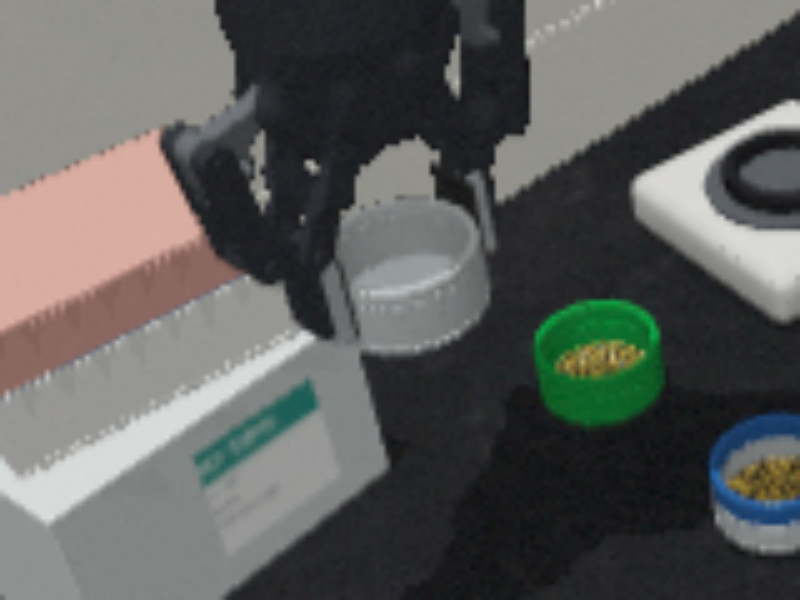

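The pan hangs upright in the fingers. The near fingertip is at crop (355,340) and the far one at (490,248). I'll work out tip height against TCP, to be sure the tips clear the ring top.

Run:
```python
from h import *
c=ctrl.calibration("scene");C=-c["R"].T@c["t"]
for (a,b),ys in(((355,340),(288,)),((335,340),(288,296)),((490,248),(228,)),((495,235),(228,220))):
    uv=np.array([212-80+a/5-.4,205-60+b/5-.4])
    d=c["R"].T@np.linalg.inv(c["mtx"])@[*uv,1]
    for y in ys: print((a,b),y,(C+d*(y-C[1])/d[1]).round(1))
print("pan rim bottom expected")
im=cv2.imread("pics/s2.png")
# lowest pan point near x=400 in crop: wall bottom front, point towards camera
n=C[:2]-[553,258];n=n/np.linalg.norm(n)
for tcp in (140,150,155,160,165):
    for z,r in((8,30),(36,30)):
        p=proj("scene",[553+30*n[0],258+30*n[1],tcp+z]);print("origin z",tcp,"z",z,((p-[132,145])*5).round())
```

```text
(355, 340) 288 [542.9 288.  173.2]
(335, 340) 288 [556.5 288.  166.1]
(335, 340) 296 [542.1 296.  179.1]
(490, 248) 228 [535.9 228.  181.3]
(495, 235) 228 [531.2 228.  189.7]
(495, 235) 220 [542.4 220.  179.6]
pan rim bottom expected
origin z 140 z 8 [424. 385.]
origin z 140 z 36 [410. 328.]
origin z 150 z 8 [419. 365.]
origin z 150 z 36 [405. 307.]
origin z 155 z 8 [417. 355.]
origin z 155 z 36 [402. 297.]
origin z 160 z 8 [414. 345.]
origin z 160 z 36 [400. 286.]
origin z 165 z 8 [412. 335.]
origin z 165 z 36 [397. 275.]
```

carry_out(
  deltas=[0, 0, 0, -0.0086, -0.0397, 0, 1, 0, 0, 0, -0.0086, -0.0397, 0, 1, 0, 0, 0, -0.0086, -0.0397, 0, 1, 0, 0, 0, -0.0086, -0.0397, 0, 1, 0, 0, 0, -0.0086, -0.0397, 0, 1, 0, 0, 0, -0.0086, -0.0397, 0, 1, 0, 0, 0, -0.0086, -0.0397, 0, 1, 0, 0, 0, 0, 0, 0.03, 1, 0, 0, 0, 0, 0, 0.03, 1, 0, 0, 0, 0, 0, 0.03, 1, 0, 0, 0, 0, 0, 0, 1, 0, 0, 0, 0, 0, 0, 1],
)

```text
clock: 5.58
eef_pos: [613.7, -19.6, 76.3]
tool_rot: [3.142, -0.0, -3.141]
force: [-0.1, 0.5, -0.0]
width: 58.8
gripper_force: 64.8
```

Run:
```python
from h import *
im=ctrl.get_image("scene")[:,:,::-1]
s=ctrl.read_state();print(s["eef_pos"],s["tool_rot"],s["force"],s["width"])
u,v=map(int,proj("scene",[613,-20,60]));print(u,v)
cv2.imwrite("pics/s3.png",cv2.resize(im[max(v-50,0):v+50,u-60:u+60],None,fx=6,fy=6))
```

```text
[614.2820649  -19.57258572  77.00191132] [ 3.14155756e+00  1.09841657e-03 -3.14127146e+00] [ 0.59359002 -0.29058306 -0.99382791] 58.79015316163415
288 173
```

View pics/s3.png

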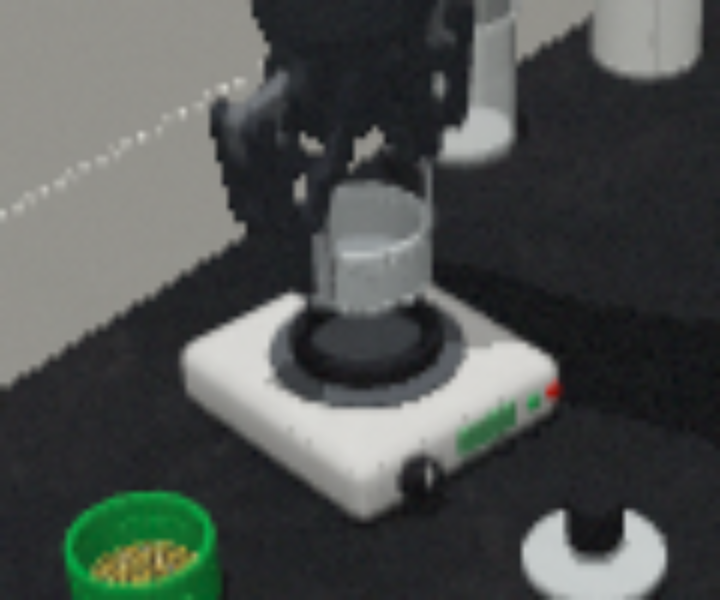

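The pan hangs over the ring, with its right edge at about crop (434,240) and the ring centre at about (371,345). I'll check the alignment against the predicted silhouettes.

Run:
```python
from h import *
cr=lambda p:((np.array(p)-[228,123]+.5)*6-.5).round(1)
def edges(x,y,z,r):
    a=np.linspace(0,2*np.pi,361);p=np.array([cr(proj("scene",[x+r*np.cos(t),y+r*np.sin(t),z])) for t in a]);return p.min(0),p.max(0)
for n,a in(("ring outer",(612.6,-20.1,48,34)),("bore",(612.6,-20.1,48,26)),("ringbase",(612.6,-20.1,34,34)),("pan rim",(613.7,-20,69+36,30)),("pan wallbot",(613.7,-20,69+8,30))):print(n,*edges(*a))
im=cv2.imread("pics/s3.png");g=im.mean(2).astype(int)
print("row240",g[240,400:460:4]," row 350",g[350,264:312:4],g[350,424:480:4]); print("col 380",g[290:420:4,380])
print("rim col 380",g[160:260:4,380])
```

```text
ring outer [288.4 282.9] [442.4 371.9]
bore [306.6 292.8] [424.3 360.9]
ringbase [290.8 308.2] [443.4 397.8]
pan rim [285.5 179.3] [426.6 255.1]
pan wallbot [290.5 233.2] [429.  310.4]
row240 [146 154 158 158 151 135 116  97  60  36  36  35  34  35  35]  row 350 [200 169 107  99  99  99  77  51  23  22  24  26] [ 32  26  21  26  44  75  95  96  96 107 138 176 199 199]
col 380 [130 130 131 134 126 110  83  70  63  61  61  61  60  61  62  59  57  52
  42  39  35  28  25  30  51  75  92  95  80 102 189 209 215]
rim col 380 [ 36  32  33  35  36  62  92 119 126 127 126 123 120 118 119 120 120 120
 125 138 147 157 167 172 167]
```

Prediction and picture agree to within about 1 mm. Lowering.

carry_out(
  deltas=[0, 0, 0, 0.001, -0.0005, 0.008, 1, 0, 0, 0, 0, 0, 0.008, 1, 0, 0, 0, 0, 0, 0.006, 1, 0, 0, 0, 0, 0, 0.004, 1, 0, 0, 0, 0, 0, 0, 1, 0, 0, 0, 0, 0, 0, 1, 0, 0, 0, 0, 0, 0, 1],
)

```text
clock: 6.5
eef_pos: [612.7, -20.1, 50.5]
tool_rot: [-3.142, 0.0, -3.141]
force: [-0.5, -0.7, -0.9]
width: 58.7
gripper_force: 64.8
```

carry_out(
  deltas=[0, 0, 0, 0, 0, 0.001, 1, 0, 0, 0, 0, 0, 0.001, 1, 0, 0, 0, 0, 0, 0.001, 1, 0, 0, 0, 0, 0, 0, 1, 0, 0, 0, 0, 0, 0, 1],
)

```text
clock: 7.12
eef_pos: [613.3, -20.1, 48.3]
tool_rot: [3.142, 0.001, -3.141]
force: [-1.0, 0.4, 6.2]
width: 58.7
gripper_force: 65.4
```

Contact at TCP z 48, as expected. Release and rise.

carry_out(
  deltas=[0, 0, 0, 0, 0, 0, -1, 0, 0, 0, 0, 0, 0, -1, 0, 0, 0, 0, 0, 0, -1, 0, 0, 0, 0, 0, 0, -1, 0, 0, 0, 0, 0, 0, -1, 0, 0, 0, 0, 0, -0.02, -1, 0, 0, 0, 0, 0, -0.04, -1, 0, 0, 0, 0, 0, -0.05, -1, 0, 0, 0, 0, 0, -0.04, -1, 0, 0, 0, 0, 0, 0, -1],
)

```text
clock: 8.38
eef_pos: [615.4, -20.1, 202.5]
tool_rot: [3.142, 0.009, -3.141]
force: [1.4, -0.4, -0.3]
width: 85.4
gripper_force: 0.0
```

Run:
```python
from h import *
s=ctrl.read_state();print(s["eef_pos"],s["tool_rot"],s["force"],s["width"])
im=ctrl.get_image("scene")[:,:,::-1];g=im.mean(2)
cv2.imwrite("pics/s4.png",cv2.resize(im[123:223,228:348],None,fx=6,fy=6))
c=lambda p:((np.array(p)-[228,123]+.5)*6-.5)
for z,r in((48,30),(76,30)):
    p=np.array([c(proj("scene",[612.6+r*np.cos(t),-20.1+r*np.sin(t),z])) for t in np.linspace(0,6.28,181)]);print(z,p.min(0),p.max(0))
```

```text
[615.40895239 -20.12381306 202.54045795] [ 3.14157716  0.00908657 -3.1414632 ] [ 1.4286926  -0.37164663 -0.34126528] 85.3986978841961
48 [297.45825252 287.84321185] [433.38256454 366.3735314 ]
76 [292.71036079 235.82622985] [431.13423311 313.15288508]
```

View pics/s4.png

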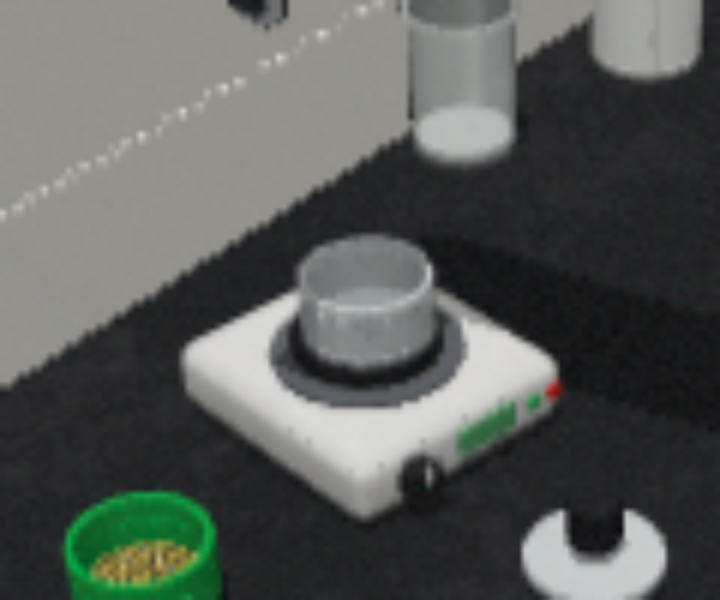

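The pan is fully seated: its rim spans crop rows 235–313 as predicted, and the wall bottom is at 365. Next is the blue sieve.

carry_out(
  deltas=[0, 0, 0, 0.0268, 0.0325, 0, -1, 0, 0, 0, 0.0268, 0.0325, 0, -1, 0, 0, 0, 0.0268, 0.0325, 0, -1, 0, 0, 0, 0.0268, 0.0325, 0, -1, 0, 0, 0, 0.0268, 0.0325, 0, -1, 0, 0, 0, 0, 0, 0.045, -1, 0, 0, 0, 0, 0, 0.045, -1, 0, 0, 0, 0, 0, 0.045, -1, 0, 0, 0, 0, 0, 0.035, -1, 0, 0, 0, 0, 0, 0.015, -1, 0, 0, 0, 0, 0, 0, -1, 0, 0, 0, 0, 0, 0, -1],
)

```text
clock: 9.93
eef_pos: [479.4, 142.6, 13.3]
tool_rot: [3.141, 0.002, -3.141]
force: [-0.5, -0.2, 0.2]
width: 85.5
gripper_force: 0.0
```

carry_out(
  deltas=[0, 0, 0, 0, 0, 0, -1, 0, 0, 0, 0, 0, 0, -1],
)

```text
clock: 10.18
eef_pos: [479.2, 142.5, 13.2]
tool_rot: [3.141, 0.001, -3.141]
force: [-0.3, 0.4, 0.2]
width: 85.4
gripper_force: 0.0
```

carry_out(
  deltas=[0, 0, 0, 0, 0, 0.005, -1, 0, 0, 0, 0, 0, 0, -1, 0, 0, 0, 0, 0, 0, 1, 0, 0, 0, 0, 0, 0, 1, 0, 0, 0, 0, 0, 0, 1, 0, 0, 0, 0, 0, 0, 1, 0, 0, 0, 0, 0, 0, 1, 0, 0, 0, 0, 0, 0, 1],
)

```text
clock: 11.18
eef_pos: [478.7, 142.3, 7.8]
tool_rot: [3.142, 0.0, -3.141]
force: [-1.3, -0.1, 5.8]
width: 58.1
gripper_force: 63.8
```

carry_out(
  deltas=[0, 0, 0, 0, 0, -0.02, 1, 0, 0, 0, 0, 0, -0.04, 1, 0, 0, 0, 0, 0, -0.05, 1, 0, 0, 0, 0, 0, -0.05, 1, 0, 0, 0, -0.0268, -0.0325, 0, 1, 0, 0, 0, -0.0268, -0.0325, 0, 1, 0, 0, 0, -0.0268, -0.0325, 0, 1, 0, 0, 0, -0.0268, -0.0325, 0, 1, 0, 0, 0, -0.0268, -0.0325, 0, 1, 0, 0, 0, 0, 0, 0.035, 1, 0, 0, 0, 0, 0, 0.035, 1, 0, 0, 0, 0, 0, 0.008, 1],
)

```text
clock: 12.68
eef_pos: [610.5, -20.2, 86.9]
tool_rot: [3.142, -0.005, -3.141]
force: [-0.7, 0.0, -0.2]
width: 58.1
gripper_force: 64.4
```

carry_out(
  deltas=[0, 0, 0, 0, 0, 0, 1, 0, 0, 0, 0, 0, 0, 1, 0, 0, 0, 0, 0, 0, 1],
)

```text
clock: 13.05
eef_pos: [613.6, -20.0, 90.6]
tool_rot: [-3.142, 0.002, -3.141]
force: [0.4, -0.1, -1.1]
width: 58.2
gripper_force: 64.4
```

carry_out(
  deltas=[0, 0, 0, 0.0005, 0, 0.004, 1, 0, 0, 0, 0, 0, 0.004, 1, 0, 0, 0, 0, 0, 0.003, 1, 0, 0, 0, 0, 0, 0.001, 1, 0, 0, 0, 0, 0, 0, 1, 0, 0, 0, 0, 0, 0, 1, 0, 0, 0, 0, 0, 0, 1],
)

```text
clock: 13.92
eef_pos: [612.3, -20.1, 77.4]
tool_rot: [3.142, 0.0, -3.141]
force: [-0.3, 0.1, 0.3]
width: 58.3
gripper_force: 64.4
```

carry_out(
  deltas=[0, 0, 0, 0, 0, 0.001, 1, 0, 0, 0, 0, 0, 0.001, 1, 0, 0, 0, 0, 0, 0.0005, 1, 0, 0, 0, 0, 0, 0, 1, 0, 0, 0, 0, 0, 0, 1],
)

```text
clock: 14.55
eef_pos: [612.3, -20.1, 75.9]
tool_rot: [-3.142, 0.0, -3.141]
force: [-2.6, -1.0, 8.4]
width: 57.6
gripper_force: 65.3
```

Contact at the expected height. Release and rise to about 235.

carry_out(
  deltas=[0, 0, 0, 0, 0, 0, -1, 0, 0, 0, 0, 0, 0, -1, 0, 0, 0, 0, 0, 0, -1, 0, 0, 0, 0, 0, 0, -1, 0, 0, 0, 0, 0, 0, -1, 0, 0, 0, 0, 0, -0.02, -1, 0, 0, 0, 0, 0, -0.04, -1, 0, 0, 0, 0, 0, -0.05, -1, 0, 0, 0, 0, 0, -0.05, -1, 0, 0, 0, 0, 0, 0, -1, 0, 0, 0, 0, 0, 0, -1],
)

```text
clock: 15.92
eef_pos: [611.7, -20.2, 234.4]
tool_rot: [-3.142, -0.001, -3.141]
force: [0.7, -1.0, -0.9]
width: 85.3
gripper_force: 0.0
```

```bash
cat >> h.py <<'E'
def look(name,zr,xy=(612.6,-20.1)):
    s=ctrl.read_state();print(s["eef_pos"],s["tool_rot"],s["width"])
    im=ctrl.get_image("scene")[:,:,::-1];cv2.imwrite(name,cv2.resize(im[93:213,228:348],None,fx=5,fy=5,interpolation=cv2.INTER_CUBIC))
    for z in(zr-28,zr):
        p=np.array([(proj("scene",[xy[0]+30*np.cos(t),xy[1]+30*np.sin(t),z])-[228,93]+.5)*5 for t in np.linspace(0,6.28,181)]);print(z,p.min(0).round(),p.max(0).round())
E
python3 -c "
from h import *
look('pics/s5.png',104)"
```

```text
[611.65339606 -20.17167251 234.40274874] [-3.14152574e+00 -8.01047732e-04 -3.14136789e+00] 85.32667609936667
76 [244. 347.] [360. 411.]
104 [240. 302.] [358. 365.]
```

View pics/s5.png

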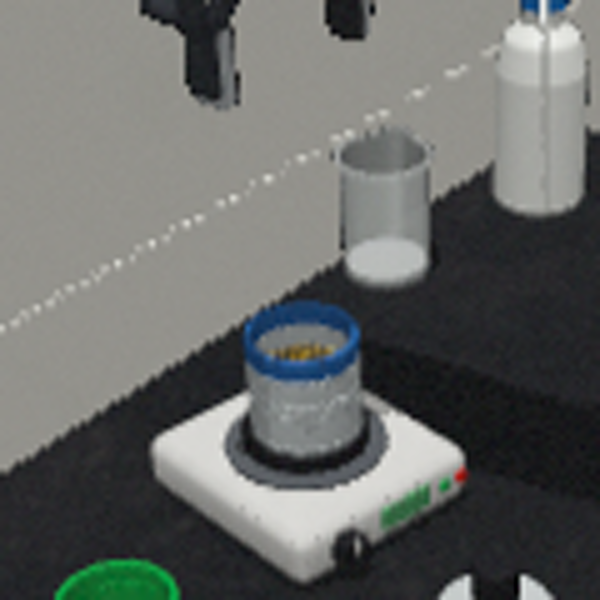

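The blue sieve is nested: its rim spans rows 302–365 and x 243–360, as predicted. Next is the yellow one.

carry_out(
  deltas=[0, 0, 0, 0.0295, -0.0271, 0, -1, 0, 0, 0, 0.0295, -0.0271, 0, -1, 0, 0, 0, 0.0295, -0.0271, 0, -1, 0, 0, 0, 0.0295, -0.0271, 0, -1, 0, 0, 0, 0.0295, -0.0271, 0, -1, 0, 0, 0, 0, 0, 0.05, -1, 0, 0, 0, 0, 0, 0.05, -1, 0, 0, 0, 0, 0, 0.05, -1, 0, 0, 0, 0, 0, 0.05, -1, 0, 0, 0, 0, 0, 0.02, -1, 0, 0, 0, 0, 0, 0, -1, 0, 0, 0, 0, 0, 0, -1],
)

```text
clock: 17.48
eef_pos: [464.6, -155.6, 14.9]
tool_rot: [3.141, -0.0, -3.141]
force: [-0.0, 0.8, -0.0]
width: 85.5
gripper_force: 0.0
```

carry_out(
  deltas=[0, 0, 0, 0, 0, 0, -1, 0, 0, 0, 0, 0, 0, -1],
)

```text
clock: 17.73
eef_pos: [465.3, -155.9, 15.7]
tool_rot: [-3.141, 0.002, -3.141]
force: [0.1, 0.1, 0.2]
width: 85.4
gripper_force: 0.0
```

carry_out(
  deltas=[0, 0, 0, 0, 0, 0.007, -1, 0, 0, 0, 0, 0, 0, -1, 0, 0, 0, 0, 0, 0, 1, 0, 0, 0, 0, 0, 0, 1, 0, 0, 0, 0, 0, 0, 1, 0, 0, 0, 0, 0, 0, 1, 0, 0, 0, 0, 0, 0, 1, 0, 0, 0, 0, 0, 0, 1],
)

```text
clock: 18.73
eef_pos: [464.8, -155.6, 8.1]
tool_rot: [-3.142, 0.0, -3.141]
force: [-0.7, 0.0, 5.8]
width: 57.2
gripper_force: 64.2
```

carry_out(
  deltas=[0, 0, 0, 0, 0, -0.03, 1, 0, 0, 0, 0, 0, -0.05, 1, 0, 0, 0, 0, 0, -0.05, 1, 0, 0, 0, 0, 0, -0.05, 1, 0, 0, 0, -0.0295, 0.0271, 0, 1, 0, 0, 0, -0.0295, 0.0271, 0, 1, 0, 0, 0, -0.0295, 0.0271, 0, 1, 0, 0, 0, -0.0295, 0.0271, 0, 1, 0, 0, 0, -0.0295, 0.0271, 0, 1, 0, 0, 0, 0, 0, 0.035, 1, 0, 0, 0, 0, 0, 0.028, 1, 0, 0, 0, 0, 0, 0.007, 1],
)

```text
clock: 20.23
eef_pos: [610.4, -20.1, 115.5]
tool_rot: [-3.142, -0.005, -3.141]
force: [-0.2, 0.4, -1.1]
width: 57.2
gripper_force: 64.3
```

carry_out(
  deltas=[0, 0, 0, 0, 0, 0, 1, 0, 0, 0, 0, 0, 0, 1, 0, 0, 0, 0, 0, 0, 1, 0, 0, 0, 0, 0, 0, 1],
)

```text
clock: 20.72
eef_pos: [612.5, -20.2, 118.5]
tool_rot: [3.142, 0.001, -3.142]
force: [0.8, 0.4, -1.4]
width: 57.3
gripper_force: 64.3
```

carry_out(
  deltas=[0, 0, 0, 0, 0, 0.005, 1, 0, 0, 0, 0, 0, 0.004, 1, 0, 0, 0, 0, 0, 0.003, 1, 0, 0, 0, 0, 0, 0.001, 1, 0, 0, 0, 0, 0, 0, 1, 0, 0, 0, 0, 0, 0.001, 1, 0, 0, 0, 0, 0, 0, 1, 0, 0, 0, 0, 0, 0, 1],
)

```text
clock: 21.72
eef_pos: [612.4, -20.1, 104.2]
tool_rot: [3.142, 0.001, -3.141]
force: [-0.3, -0.1, 2.6]
width: 57.0
gripper_force: 64.6
```

carry_out(
  deltas=[0, 0, 0, 0, 0, 0.0005, 1, 0, 0, 0, 0, 0, 0, -1, 0, 0, 0, 0, 0, 0, -1, 0, 0, 0, 0, 0, 0, -1, 0, 0, 0, 0, 0, 0, -1, 0, 0, 0, 0, 0, 0, -1, 0, 0, 0, 0, 0, -0.02, -1, 0, 0, 0, 0, 0, -0.04, -1, 0, 0, 0, 0, 0, -0.04, -1, 0, 0, 0, 0, 0, -0.03, -1, 0, 0, 0, 0, 0, 0, -1, 0, 0, 0, 0, 0, 0, -1],
)

```text
clock: 23.22
eef_pos: [611.6, -20.2, 232.6]
tool_rot: [-3.142, -0.001, -3.141]
force: [0.3, 0.2, -0.7]
width: 85.6
gripper_force: 0.0
```

```bash
python3 -c "
from h import *
look('pics/s6.png',132)"
```

```text
[611.59675672 -20.16268732 232.62761728] [-3.14155443e+00 -1.21990198e-03 -3.14132717e+00] 85.59699431775164
104 [240. 302.] [358. 365.]
132 [236. 255.] [356. 317.]
```

View pics/s6.png

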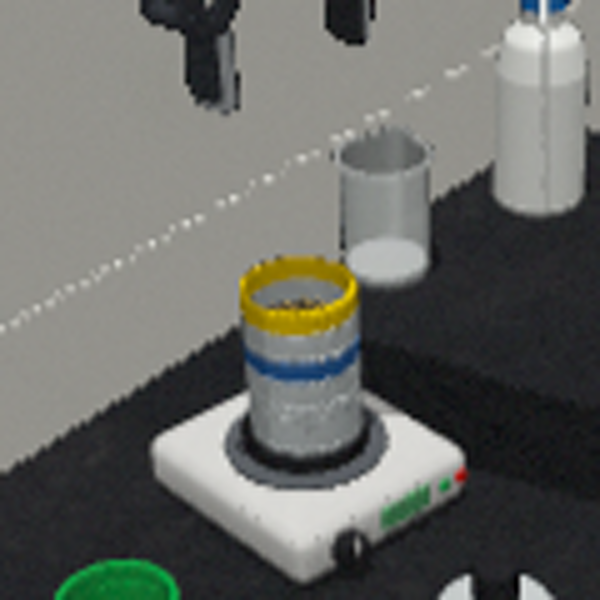

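The yellow sieve is nested: its rim spans rows 256–317, as predicted. Next is the red one.

carry_out(
  deltas=[0, 0, 0, 0.012, -0.0391, 0, -1, 0, 0, 0, 0.012, -0.0391, 0, -1, 0, 0, 0, 0.012, -0.0391, 0, -1, 0, 0, 0, 0.012, -0.0391, 0, -1, 0, 0, 0, 0.012, -0.0391, 0, -1, 0, 0, 0, 0.012, -0.0391, 0, -1, 0, 0, 0, 0, 0, 0.05, -1, 0, 0, 0, 0, 0, 0.05, -1, 0, 0, 0, 0, 0, 0.05, -1, 0, 0, 0, 0, 0, 0.05, -1, 0, 0, 0, 0, 0, 0.017, -1, 0, 0, 0, 0, 0, 0, -1],
)

```text
clock: 24.78
eef_pos: [539.4, -254.3, 15.2]
tool_rot: [3.141, -0.003, -3.141]
force: [0.1, -0.5, 0.5]
width: 85.0
gripper_force: 0.0
```

carry_out(
  deltas=[0, 0, 0, 0, 0, 0, -1, 0, 0, 0, 0, 0, 0, -1, 0, 0, 0, 0, 0, 0, -1],
)

```text
clock: 25.15
eef_pos: [541.0, -255.1, 17.6]
tool_rot: [-3.141, 0.002, -3.141]
force: [-0.8, -0.6, -0.0]
width: 84.9
gripper_force: 0.0
```

carry_out(
  deltas=[0, 0, 0, 0.0005, 0, 0.009, -1, 0, 0, 0, 0, 0, 0, -1, 0, 0, 0, 0, 0, 0, 1, 0, 0, 0, 0, 0, 0, 1, 0, 0, 0, 0, 0, 0, 1, 0, 0, 0, 0, 0, 0, 1, 0, 0, 0, 0, 0, 0, 1, 0, 0, 0, 0, 0, 0, 1],
)

```text
clock: 26.15
eef_pos: [540.1, -254.8, 7.7]
tool_rot: [-3.141, 0.001, -3.141]
force: [-0.6, 0.1, 5.9]
width: 57.1
gripper_force: 64.4
```

carry_out(
  deltas=[0, 0, 0, 0, 0, -0.03, 1, 0, 0, 0, 0, 0, -0.06, 1, 0, 0, 0, 0, 0, -0.06, 1, 0, 0, 0, 0, 0, -0.06, 1, 0, 0, 0, -0.012, 0.0391, 0, 1, 0, 0, 0, -0.012, 0.0391, 0, 1, 0, 0, 0, -0.012, 0.0391, 0, 1, 0, 0, 0, -0.012, 0.0391, 0, 1, 0, 0, 0, -0.012, 0.0391, 0, 1, 0, 0, 0, -0.012, 0.0391, 0, 1, 0, 0, 0, 0, 0, 0, 1, 0, 0, 0, 0, 0, 0, 1],
)

```text
clock: 27.65
eef_pos: [611.0, -20.9, 216.6]
tool_rot: [-3.141, -0.002, -3.141]
force: [-0.0, -0.5, -1.0]
width: 57.3
gripper_force: 64.3
```

carry_out(
  deltas=[0, 0, 0, 0, 0, 0.03, 1, 0, 0, 0, 0, 0, 0.03, 1, 0, 0, 0, 0, 0, 0.011, 1, 0, 0, 0, 0, 0, 0, 1, 0, 0, 0, 0, 0, 0, 1, 0, 0, 0, 0, 0, 0, 1, 0, 0, 0, 0, 0, 0, 1],
)

```text
clock: 28.52
eef_pos: [612.1, -20.1, 147.0]
tool_rot: [3.142, 0.001, -3.141]
force: [0.4, 1.4, 0.0]
width: 57.7
gripper_force: 64.3
```

carry_out(
  deltas=[0, 0, 0, 0, 0, 0.005, 1, 0, 0, 0, 0, 0, 0.004, 1, 0, 0, 0, 0, 0, 0.003, 1, 0, 0, 0, 0, 0, 0.002, 1, 0, 0, 0, 0, 0, 0, 1, 0, 0, 0, 0, 0, 0.001, 1, 0, 0, 0, 0, 0, 0, 1, 0, 0, 0, 0, 0, 0, 1],
)

```text
clock: 29.52
eef_pos: [611.9, -20.1, 131.7]
tool_rot: [3.142, 0.0, -3.141]
force: [-0.6, -0.3, 3.7]
width: 57.8
gripper_force: 64.6
```

carry_out(
  deltas=[0, 0, 0, 0, 0, 0, -1, 0, 0, 0, 0, 0, 0, -1, 0, 0, 0, 0, 0, 0, -1, 0, 0, 0, 0, 0, 0, -1, 0, 0, 0, 0, 0, 0, -1, 0, 0, 0, 0, 0, -0.02, -1, 0, 0, 0, 0, 0, -0.04, -1, 0, 0, 0, 0, 0, -0.05, -1, 0, 0, 0, 0, 0, 0, -1, 0, 0, 0, 0, 0, 0, -1],
)

```text
clock: 30.78
eef_pos: [611.2, -20.2, 241.0]
tool_rot: [-3.142, -0.001, -3.141]
force: [0.4, -0.6, -0.3]
width: 84.9
gripper_force: 0.0
```

```bash
python3 -c "
from h import *
look('pics/s7.png',160)"
```

```text
[611.2139291  -20.16569396 240.99409328] [-3.14152342e+00 -6.14984716e-04 -3.14132522e+00] 84.89022757071749
132 [236. 255.] [356. 317.]
160 [232. 207.] [354. 268.]
```

View pics/s7.png

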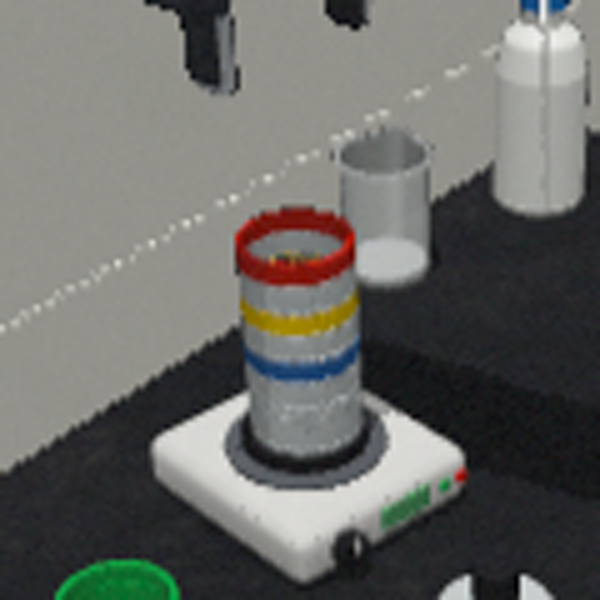

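The red sieve is nested: its rim spans rows 207–270, as predicted. Last is the lid, taken by its knob.

carry_out(
  deltas=[0, 0, 0, 0.0365, 0.0076, 0, -1, 0, 0, 0, 0.0365, 0.0076, 0, -1, 0, 0, 0, 0.0365, 0.0076, 0, -1, 0, 0, 0, 0.0365, 0.0076, 0, -1, 0, 0, 0, 0, 0, 0.05, -1, 0, 0, 0, 0, 0, 0.05, -1, 0, 0, 0, 0, 0, 0.05, -1, 0, 0, 0, 0, 0, 0.05, -1, 0, 0, 0, 0, 0, 0.012, -1, 0, 0, 0, 0, 0, 0, -1, 0, 0, 0, 0, 0, 0, -1, 0, 0, 0, 0, 0, 0, -1],
)

```text
clock: 32.33
eef_pos: [466.8, 10.3, 30.8]
tool_rot: [3.141, 0.003, -3.142]
force: [-0.3, 0.4, -0.2]
width: 85.5
gripper_force: 0.0
```

carry_out(
  deltas=[0, 0, 0, 0, 0, 0, -1, 0, 0, 0, 0, 0, 0, -1],
)

```text
clock: 32.58
eef_pos: [466.0, 10.2, 29.8]
tool_rot: [3.142, 0.001, -3.141]
force: [-0.4, 0.9, -0.1]
width: 85.2
gripper_force: 0.0
```

carry_out(
  deltas=[0, 0, 0, 0, 0, 0.012, -1, 0, 0, 0, 0, 0, 0, -1, 0, 0, 0, 0, 0, 0, 1, 0, 0, 0, 0, 0, 0, 1, 0, 0, 0, 0, 0, 0, 1, 0, 0, 0, 0, 0, 0, 1, 0, 0, 0, 0, 0, 0, 1, 0, 0, 0, 0, 0, 0, 1, 0, 0, 0, 0, 0, 0, 1, 0, 0, 0, 0, 0, 0, 1],
)

```text
clock: 33.83
eef_pos: [465.9, 10.3, 17.8]
tool_rot: [3.142, 0.0, -3.141]
force: [-1.1, 0.4, 5.6]
width: 22.2
gripper_force: 58.5
```

carry_out(
  deltas=[0, 0, 0, 0, 0, -0.03, 1, 0, 0, 0, 0, 0, -0.06, 1, 0, 0, 0, 0, 0, -0.06, 1, 0, 0, 0, 0, 0, -0.05, 1, 0, 0, 0, -0.0366, -0.0076, 0, 1, 0, 0, 0, -0.0366, -0.0076, 0, 1, 0, 0, 0, -0.0366, -0.0076, 0, 1, 0, 0, 0, -0.0366, -0.0076, 0, 1, 0, 0, 0, 0, 0, 0, 1, 0, 0, 0, 0, 0, 0, 1, 0, 0, 0, 0, 0, 0, 1, 0, 0, 0, 0, 0, 0, 1],
)

```text
clock: 35.33
eef_pos: [611.6, -19.9, 217.6]
tool_rot: [-3.141, -0.0, -3.141]
force: [0.2, -0.9, -0.9]
width: 22.2
gripper_force: 58.9
```

Run:
```python
from h import *
s=ctrl.read_state();print(s["eef_pos"],s["tool_rot"],s["width"])
im=ctrl.get_image("scene")[:,:,::-1];cv2.imwrite("pics/s8.png",cv2.resize(im[93:213,228:348],None,fx=5,fy=5,interpolation=cv2.INTER_CUBIC))
e=s["eef_pos"];o=e[2]-17.8
p=np.array([(proj("scene",[e[0]+30*np.cos(t),e[1]+30*np.sin(t),o+14])-[228,93]+.5)*5 for t in np.linspace(0,6.28,181)]);print("disc expected",p.min(0).round(),p.max(0).round())
```

```text
[611.56429723 -19.90905641 217.56808722] [-3.14148839e+00 -3.95855640e-04 -3.14080149e+00] 22.157308141543943
disc expected [224. 110.] [351. 167.]
```

View pics/s8.png

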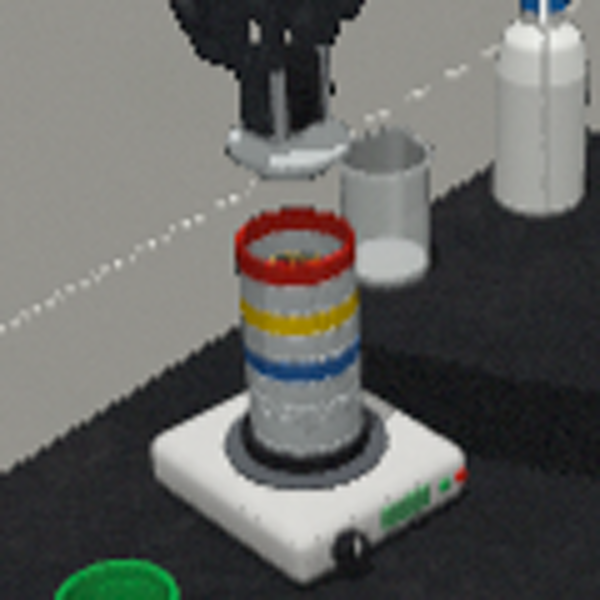

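The lid is held level over the nest. Its disc spans x 226–352, with 224–351 predicted. Lowering to TCP 170.

carry_out(
  deltas=[0, 0, 0, -0.0005, 0, 0.02, 1, 0, 0, 0, 0, 0, 0.012, 1, 0, 0, 0, 0, 0, 0.005, 1, 0, 0, 0, 0, 0, 0.004, 1, 0, 0, 0, 0, 0, 0.003, 1, 0, 0, 0, 0, 0, 0.001, 1, 0, 0, 0, 0, 0, 0, 1, 0, 0, 0, 0, 0, 0, 1, 0, 0, 0, 0, 0, 0, 1],
)

```text
clock: 36.5
eef_pos: [612.7, -20.1, 172.5]
tool_rot: [-3.142, 0.0, -3.141]
force: [-0.2, 0.9, -1.2]
width: 22.1
gripper_force: 58.9
```

carry_out(
  deltas=[0, 0, 0, 0.0003, 0, 0.001, 1, 0, 0, 0, 0, 0, 0.001, 1, 0, 0, 0, 0, 0, 0.001, 1, 0, 0, 0, 0, 0, 0, 1, 0, 0, 0, 0, 0, 0, 1],
)

```text
clock: 37.12
eef_pos: [612.5, -20.1, 169.8]
tool_rot: [-3.141, 0.0, -3.141]
force: [-1.0, -0.2, 4.7]
width: 22.2
gripper_force: 59.2
```

carry_out(
  deltas=[0, 0, 0, 0, 0, 0, -1, 0, 0, 0, 0, 0, 0, -1, 0, 0, 0, 0, 0, 0, -1, 0, 0, 0, 0, 0, 0, -1, 0, 0, 0, 0, 0, 0, -1, 0, 0, 0, 0, 0, 0, -1, 0, 0, 0, 0, 0, -0.02, -1, 0, 0, 0, 0, 0, -0.04, -1, 0, 0, 0, 0, 0, -0.04, -1, 0, 0, 0, 0, 0, 0, -1, 0, 0, 0, 0, 0, 0, -1, 0, 0, 0, 0, 0, 0, -1],
)

```text
clock: 38.62
eef_pos: [611.6, -20.3, 268.0]
tool_rot: [-3.142, -0.003, -3.141]
force: [0.1, 0.2, -0.5]
width: 85.5
gripper_force: 0.0
```

```bash
python3 -c "
from h import *
look('pics/s9.png',166)"
```

```text
[611.55001063 -20.30869274 267.98069661] [-3.14153801e+00 -2.76800154e-03 -3.14137136e+00] 85.45370905297477
138 [235. 245.] [355. 307.]
166 [231. 196.] [353. 257.]
```

View pics/s9.png

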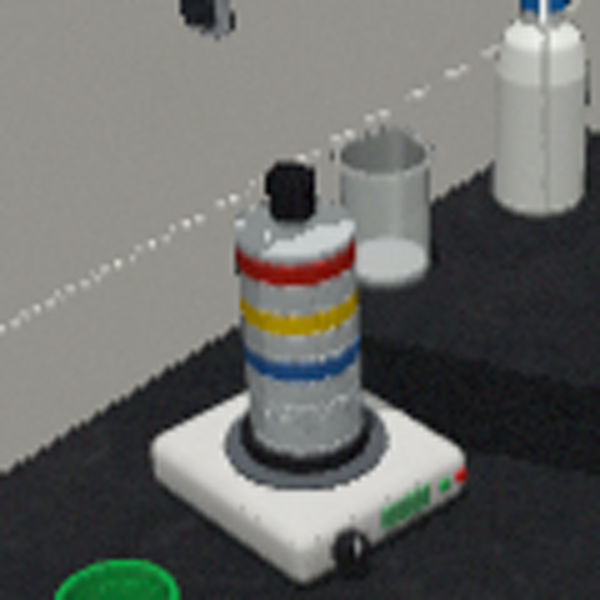

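The picture shows the full nest with the lid seated flat, its disc at x 233–356 and rows 198–257. The gripper is clear. Handing in.

```bash
python3 -c "
from cell import ctrl
print(ctrl.finish_job())"
```

```text
the job is handed in; nothing more can be done
None
```

The nest (pan, blue, yellow and red sieve, lid) is built on the shaker, and I handed the job in at about 39 s. The pictures show each piece seated at its expected height and the gripper clear; the hand-in returned no verdict, and I took no closing picture of the petri dish or dropper bottle, though no move went near either.

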